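Set up the inspection camera on the red spool

TASK

Set up the bench camera to photograph the red wire spool where it stands. Lift the camera stand (it has an orange grip for that) and set it down in the yellow-rimmed tray, its base flat inside the rim, and let go; then, with the stand left there, swivel and tilt the camera head (it has a red ball knob for that) until the lens points straight at the middle of the red spool. Let go, and leave the spools and everything else on the bench where they are.

Things in the scene. Friction and masses are not known exactly. Their poses are not given: they have to be found in the camera images.
- stand: Loose camera stand, 0.88 kg with its camera. Flat dark grey rectangular base 110 mm (its x) by 140 mm (its y), 16 mm thick; a round mast of 18 mm diameter rises from the base's centre and ends in the orange square carrying grip. Origin at the centre of the base's underside, z up. The camera arm turns round the mast below the grip.
- carry_grip (a point): Centre of the orange grip, on the mast axis 165 mm above the base's underside; 26 x 26 mm across (faces square to the stand's x and y) and 46 mm high; the stand is lifted by it from above.
- dock: Shallow rectangular tray fixed to the bench, aluminium floor 4 mm thick, yellow rim 6 mm wide and 14 mm high; inside 124 mm (its x) by 154 mm (its y), so 7 mm of play on every side of the stand's base, which fits either way round (stand's x along the tray's x or against it). Origin at the centre of its underside.
- lens (a point): Front of the camera's lens, 50 mm ahead of the tilt axis. Its frame is the camera head's: x = the way the lens looks (away from the mast), y = along the tilt axis, z = up out of the head.
- pivot (a point): Centre of the camera head, on the tilt axis; 80 mm from the mast's axis, 100 mm above the underside of the stand's base. The lens axis passes through it. Same axes as the lens.
- knob (a point): Centre of the red ball knob (26 mm diameter) on a rod of 10 mm that rises from the top of the camera head, 68 mm above the tilt axis along the head's z. The head's top is 20 mm above the tilt axis. Taken from above, with the fingers closing along the tilt axis, the ball can turn between them, so moving it round the mast swivels the head and moving it away from the mast tips the lens down.
- swivel (a joint): Turn of the camera arm round the mast, rad, counter-clockwise from above; at 0 the arm (and the lens) points 2.0 rad counter-clockwise of the stand's +x. Stops at -3 and +3. Light friction (0.04 N m), stays where it is left.
- head (a joint): Tilt of the camera head, rad: 0 = lens level, positive = lens down; stops at -0.3 and 1.2. Friction 0.04 N m, stays where it is left.
- red_spool: Red wire spool with black flanges, a cylinder 58 mm in diameter and 40 mm high standing on one flange: what the camera must look at. Origin at the centre of its underside.
- red_mid (a point): Middle of the red spool, 20 mm above its underside.
- green_spool: Green wire spool with black flanges, 62 mm in diameter and 45 mm high, standing; not the one to photograph. It and the red one may change places. Origin at the centre of its underside.
- bin_red_a: Bystander: red open hopper bin with small parts, 136 x 98 x 67 mm, on the left.
- grey_tape: Bystander: roll of grey tape lying flat, 97 mm across and 48 mm high, at the back.
- glue_bottle: Bystander: cream glue bottle with an orange nozzle, 61 mm across, 184 mm tall, at the back left.
- aerosol: Bystander: dark green spray can, 53 mm across, 196 mm tall, at the back left.
- fix_box: Bystander: pale card box, 60 x 90 x 45 mm, on the left.
- angle_bracket: Bystander: steel angle bracket, 40 x 70 x 69 mm, in the middle.
- brush_a: Bystander: paint brush with a wooden handle, 52 x 206 x 15 mm, far left.
- offcut: Bystander: timber offcut, 38 x 140 x 19 mm, at the near right.

How it is judged:
By the outcome, as a careful person would: the job done as asked, in the order asked, and still so for the second after the job is handed in, with the robot touching nothing.
It also fails if it takes over 54 s, if anything falls off the work surface, if the arm or the gripper's body presses on something with over 40 N, if the wrist force passes 120 N, or if a joint passes its speed limit or range.

ROBOT

A 6-joint arm with a two-finger parallel gripper is mounted at the origin on the work surface; the furniture and walls round the work are solid. World frame = base frame: x ahead of the robot, y to its left, z up, the work surface at z = 0. Lengths are in m, angles in rad, forces in N, time in s.
With the tool pointing down it reaches from about 0.375 to 0.975 m from the base axis. Payload 3.8 kg.
Tool frame: the origin (TCP) lies at the very end of the fingers, on their centre line; the grasp point (between the pads) lies bot.hold_point_z behind it (bot.hold_point_z is the distance from the TCP to the grasp point, in m); z points along the fingers, y is the line along which they close (so a half turn about z gives the same grasp; the last joint's range is limited). The gripper opens to 85 mm and grips with 20 to 120 N. Pads are 22 mm wide; open, the fingers measure 114 mm over their backs; the gripper's body (76 mm by 85 mm) begins 54 mm behind the grasp point. The pads swing forward as they close: fully open they stand 13 mm farther back than shut.
Start: joints at [-1.176, 0.264, 1.604, -0, 1.274, -0.037], TCP at [0.282, -0.613, 0.231] pointing down, gripper open.
Joint ranges: [-2.63, 2.63], [-0.94, 2.18], [0.31, 2.57], [-1.31, 4.45], [0, 2.66], [-2.55, 2.55]. Speed limits (rad/s): [2.57, 2.57, 3.14, 3.14, 3.14, 3.14].

INTERFACE

Orientations are given as a rotation vector (axis times angle).
In Python, from workcell import bot gives the robot as it stands.
- The arm moves only by the shell command python3 jog.py FILE [OPENING] [FORCE], which reads ROWS from the file FILE. ROWS is a JSON list that holds a single list of rows (three levels of brackets), with 1 to 5 rows, each of 4 numbers: dx, dy, dz in shares of the most that a row can go, 1 being 62.5 mm, then a turn about the tool's z in units of 0.25 rad; each row shifts and turns the commanded pose from where the row before left it, along the tool's axes as they then stand; what a row does not reach is not made up. A row lasts 1/8 s, in which the tool goes at most 0.0625 m and 0.188 rad, less where a joint would pass 70% of its speed; a pose out of reach is approached as far as the arm can. OPENING is the opening from 0.0 (shut) to 1.0 (fully open), set as the command begins (- or left out keeps the last). The fingers move at their own pace and stop on an object; FORCE is the grip in N (left out, the last holds). Time passes only in rows, so rows that do not move let the fingers close. It prints the time, the measured TCP pose, the force, the opening and the grip force at its end. Input that does not fit is refused with a message, and nothing moves.
- bot.read_state(): the state, without advancing time (a new reading comes with each control period).
- bot.read_camera(name): name is "scene" or "top" or "wrist"; returns the picture (384x512x3 uint8, red, green, blue); there is no depth.
- bot.camera_info(name): a dict with "intrinsics" (3x3 intrinsics, pixels), "k1" (the pictures are not rectified: a ray, as slopes to the right and down, at radius r is drawn at 1 + k1 r^2 times it, then the intrinsics apply), "extrinsics" (4x4, takes a point from camera to world coordinates). Camera axes: x right, y down, z forward; pixel columns grow to the right and rows downward; lengths in m; the calibration is good to about 2 mm. A picture is of the moment at which its call begins: read the wrist's pose just before it. camera_info takes no time and is no camera call; for the wrist camera it gives the pose at the moment of the call.
- bot.finish_job(): hands the job in; it is judged then, once.
The state is a dict: "time": time; "q": joint angles; "joint_vel": joint speeds; "joint_torque": joint torques, N m; "tool_pos": TCP position; "tcp_rot": TCP orientation; "wrist_force": force on the tool from outside, world axes, zero at the start; "torque": the same for the moment, N m; "width": opening from 0.0 (shut) to 1.0 (fully open); "grip_force": force on a finger pad.
Only numpy, scipy, OpenCV 4.12 (cv2) and the standard library are available. Lean on these libraries where they do the work, as an engineer would, in place of code of your own. Each camera call takes 0.05 s, during which the arm holds its last target. There are 200 camera calls.

## Working session

There is one attempt and no reset: what is moved stays moved. The work goes in short steps, Python scripts to look and compute and a shell command to move; the robot and the scene stay as the last step left them, time stands still between calls to the robot, and variables do not carry over. Pictures are saved under pics/ and viewed, at most 10 in all, crops included, and the job is handed in when it is done.

```bash
ls; mkdir -p pics; cat > h.py <<'E'
import numpy as np,cv2,json
from workcell import bot
def snap(n,f):
    i=bot.camera_info(n); im=bot.read_camera(n); cv2.imwrite(f'pics/{f}.png',im[:,:,::-1])
    json.dump({k:np.asarray(v).tolist() for k,v in i.items()},open(f'pics/{f}.json','w')); return im
def ray(f,uv):
    i=json.load(open(f'pics/{f}.json'));K=np.array(i['intrinsics']);T=np.array(i['extrinsics'])
    p=cv2.undistortPoints(np.array([[uv]],float),K,np.array([i['k1'],0,0,0.]))[0,0]
    return T[:3,3],T[:3,:3]@np.array([p[0],p[1],1.])
def onz(f,uv,z):
    o,d=ray(f,uv); return o+d*(z-o[2])/d[2]
def tri(*obs):
    A=np.zeros((3,3));b=np.zeros(3)
    for f,uv in obs:
        o,d=ray(f,uv);d=d/np.linalg.norm(d);P=np.eye(3)-np.outer(d,d);A+=P;b+=P@o
    x=np.linalg.solve(A,b)
    r=[np.linalg.norm(np.cross(x-ray(f,uv)[0],ray(f,uv)[1]/np.linalg.norm(ray(f,uv)[1]))) for f,uv in obs]
    return x.round(4),np.round(r,4)
def proj(f,X):
    i=json.load(open(f'pics/{f}.json'));K=np.array(i['intrinsics']);T=np.linalg.inv(np.array(i['extrinsics']))
    return cv2.projectPoints(np.array([X],float),cv2.Rodrigues(T[:3,:3])[0],T[:3,3],K,np.array([i['k1'],0,0,0.]))[0][0,0].round(1)
E
python3 - <<'E'
from h import *
for n in ['scene','top']: 
    im=snap(n,n+'0'); cv2.imwrite(f'pics/{n}0b.png',cv2.resize(im[:,:,::-1],(800,600),interpolation=cv2.INTER_CUBIC)); print(bot.camera_info(n))
print(bot.read_state(),bot.hold_point_z)
E
```

```text
jog.py
pics
workcell.py
{'intrinsics': array([[455.26908482,   0.        , 259.35021712],
       [  0.        , 455.26908482, 188.34415498],
       [  0.        ,   0.        ,   1.        ]]), 'k1': 0.05735541578845329, 'extrinsics': array([[ 0.88736052, -0.35700776,  0.29178205, -0.02586495],
       [-0.4610486 , -0.68010464,  0.56999287, -1.03228636],
       [-0.00504955, -0.64031487, -0.76809593,  1.57362024],
       [ 0.        ,  0.        ,  0.        ,  1.        ]])}
{'intrinsics': array([[406.2984988 ,   0.        , 254.53893272],
       [  0.        , 406.2984988 , 184.20004724],
       [  0.        ,   0.        ,   1.        ]]), 'k1': -0.048763892211389735, 'extrinsics': array([[-0.0264295 , -0.99511264,  0.09514362,  0.38363851],
       [-0.9993035 ,  0.02880856,  0.02371862,  0.03895204],
       [-0.02634365, -0.09445048, -0.99518095,  1.64375233],
       [ 0.        ,  0.        ,  0.        ,  1.        ]])}
{'time': 0.1, 'q': array([-1.17590126e+00,  2.64694969e-01,  1.60527974e+00, -1.83835309e-05,
        1.27370735e+00, -3.68795451e-02]), 'joint_vel': array([-0.00024904, -0.00079192, -0.00358112, -0.0005556 , -0.00035199,
       -0.00084586]), 'joint_torque': array([ 5.05300686e-04, -5.16708469e+01, -3.68590450e+01, -5.16172372e-05,
        6.26099703e-03,  2.53847844e-05]), 'tool_pos': array([ 0.28221822, -0.61241749,  0.23005213]), 'tcp_rot': array([-3.06665883e+00, -6.72542334e-01,  6.11138791e-04]), 'wrist_force': array([ 0.64242844,  0.56207952, -0.11804392]), 'torque': array([-0.02635996, -0.01958768,  0.03850125]), 'grip_force': 0.0, 'width': 1.0020556116403603} 0.0187
```

View pics/scene0b.png

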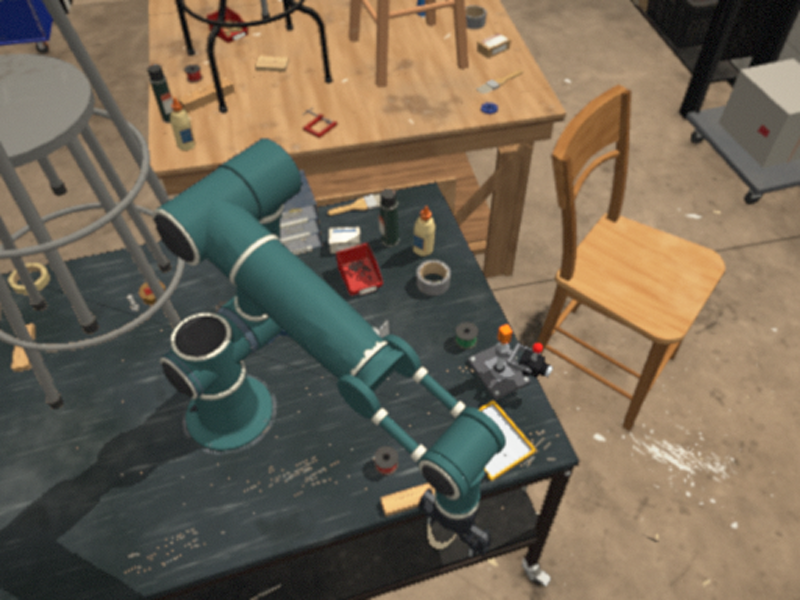

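View pics/top0b.png

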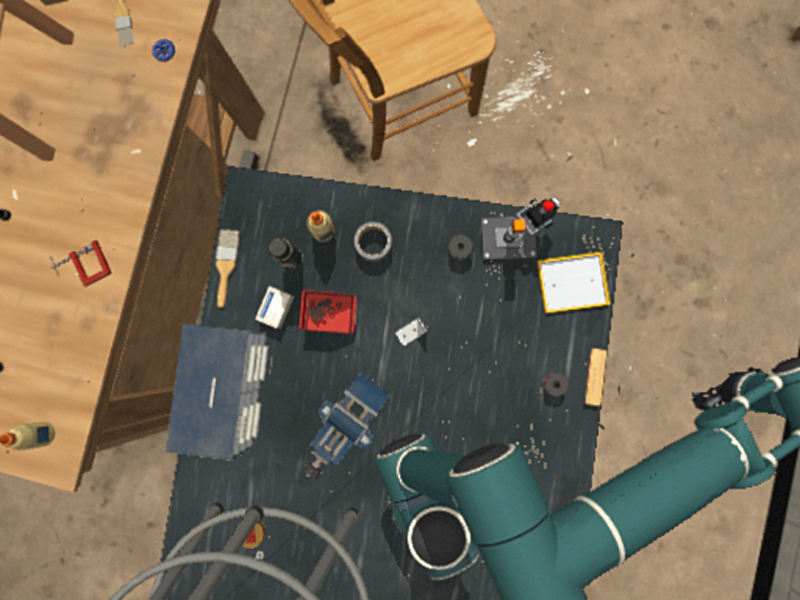

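The scene view shows the stand (grip ~(505,333), knob ~(538,348)), the tray partly hidden by the wrist ~(510,440), the red spool at (386,461) and the green one at (466,335). The top view shows the stand at (512,238), the tray at (574,283), the red spool at (555,384) and the green one at (460,246). Next I'll enlarge both.

```bash
python3 - <<'E'
from h import *
a=cv2.imread('pics/top0.png')[120:265,280:410]; b=cv2.imread('pics/scene0.png')[195:315,230:365]
A=cv2.resize(a,None,fx=4,fy=4,interpolation=cv2.INTER_CUBIC); B=cv2.resize(b,None,fx=5,fy=5,interpolation=cv2.INTER_CUBIC)
cv2.imwrite('pics/topc.png',A);cv2.imwrite('pics/scenec.png',B);print(A.shape,B.shape)
E
```

```text
(580, 520, 3) (600, 675, 3)
```

View pics/topc.png

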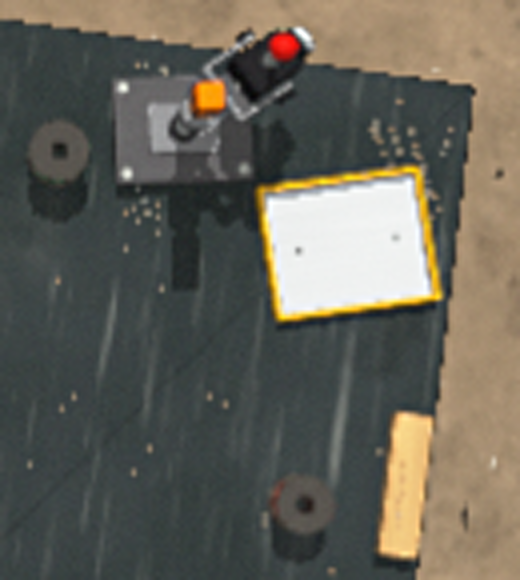

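View pics/scenec.png

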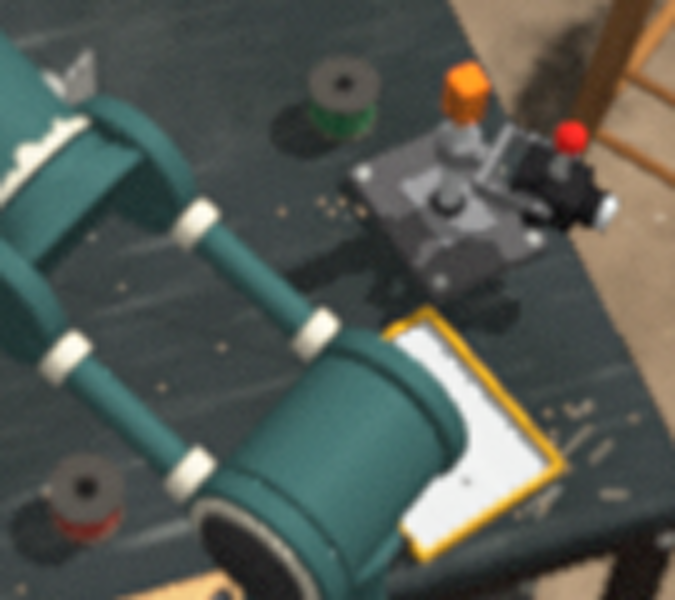

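The top crop shows the grip top at (210,98), knob (285,46), tray outer corners (260,188), (418,168), (441,298), (280,320), and red spool hub (305,504). The scene crop shows the grip top at (468,75), knob (571,138), tray corners (430,308), (566,465), (425,560), and red hub (87,488).

```bash
cat >> h.py <<'E'
t=lambda x,y:('top0',(280+(x+.5)/4-.5,120+(y+.5)/4-.5))
s=lambda x,y:('scene0',(230+(x+.5)/5-.5,195+(y+.5)/5-.5))
E
python3 - <<'E'
from h import *
for n,a,b in [('grip top',(210,97),(468,75)),('knob',(285,46),(571,138)),('red top',(305,504),(87,488)),('green top',(60,150),(344,84)),
 ('scrA',(123,88),(362,174)) ,('scrA2',(123,88),(535,239)),('scrB',(127,172),(362,174)),('scrC',(244,170),(439,282)),('tc1',(260,188),(430,308)),('tc2',(418,168),(566,465)),('tc2b',(418,168),(430,308)),('tc3',(441,298),(566,465)),('tc4',(280,320),(425,560))]:
    print(n,*tri(t(*a),s(*b)))
c=[onz(*t(*p),.014) for p in [(260,188),(418,168),(441,298),(280,320)]]
print(np.round(c,4),np.mean(c,0),[np.linalg.norm(c[i]-c[i-1]).round(4) for i in range(4)])
for e in (c[1]-c[0],c[2]-c[3],c[0]-c[3],c[1]-c[2]): print(np.degrees(np.arctan2(e[1],e[0])))
print('base',[onz(*t(*p),.016).round(4) for p in [(123,88),(127,172),(244,170),(115,82),(117,183),(255,181)]])
E
```

```text
grip top [ 0.6631 -0.2118  0.1912] [0.0024 0.0024]
knob [ 0.7112 -0.286   0.1705] [0.001 0.001]
red top [ 0.2863 -0.3127  0.0381] [0.0016 0.0016]
green top [ 0.6407 -0.0853  0.045 ] [0.001 0.001]
scrA [ 0.6735 -0.1442 -0.0147] [0.0398 0.0398]
scrA2 [ 0.764  -0.1845 -0.1513] [0.0265 0.0265]
scrB [ 0.6203 -0.1541  0.0151] [0.0002 0.0002]
scrC [ 0.6196 -0.2722  0.0162] [0.0011 0.0011]
tc1 [ 0.6014 -0.288   0.0137] [0.0013 0.0013]
tc2 [ 0.6186 -0.4497  0.0119] [0.0026 0.0026]
tc2b [ 0.5603 -0.3818  0.1964] [0.0309 0.0309]
tc3 [ 0.5282 -0.4641  0.1063] [0.0567 0.0567]
tc4 [ 0.518  -0.3687 -0.2108] [0.0447 0.0447]
[[ 0.6001 -0.2874  0.014 ]
 [ 0.6159 -0.4479  0.014 ]
 [ 0.4838 -0.4635  0.014 ]
 [ 0.4664 -0.3011  0.014 ]] [ 0.5415523  -0.37501225  0.014     ] [np.float64(0.1344), np.float64(0.1613), np.float64(0.133), np.float64(0.1634)]
-84.40106220114502
-83.89827895539428
5.843930356339738
6.735904169271602
base [array([ 0.7062, -0.1534,  0.016 ]), array([ 0.62  , -0.1539,  0.016 ]), array([ 0.6186, -0.2718,  0.016 ]), array([ 0.7126, -0.1455,  0.016 ]), array([ 0.6092, -0.1434,  0.016 ]), array([ 0.6071, -0.2823,  0.016 ])]
```

The manual's scale: shifts go in shares of 62.5 mm and turns go in units of 0.25 rad. Converting my numbers, -0.04 m is -0.64, 0.038 m is 0.608, 0.144 rad is 0.576.

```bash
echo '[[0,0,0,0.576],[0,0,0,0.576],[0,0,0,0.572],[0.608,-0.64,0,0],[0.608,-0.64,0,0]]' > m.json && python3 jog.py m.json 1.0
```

```text
refused: ROWS must be a list holding one list of rows, three levels of brackets. Nothing was moved.
```

The call was refused and nothing moved: it wants a list holding one list of rows, three levels of brackets. Same move again in that form.

```bash
echo '[[[0,0,0,0.576],[0,0,0,0.576],[0,0,0,0.572],[0.608,-0.64,0,0],[0.608,-0.64,0,0]]]' > m.json && python3 jog.py m.json 1.0; echo '[[[0.608,-0.64,0,0],[0.608,-0.64,0,0],[0.608,-0.64,0,0],[0.608,-0.64,0,0],[0.608,-0.64,0,0]]]' > m.json && python3 jog.py m.json; echo '[[[0.608,-0.64,0,0],[0.608,-0.64,0,0],[0.32,-0.32,-0.32,0],[0,0,0,0],[0,0,0,0]]]' > m.json && python3 jog.py m.json
python3 - <<'E'
from h import *
im=snap('wrist','w1');cv2.imwrite('pics/w1b.png',cv2.resize(im[:,:,::-1],(800,600)));snap('scene','s1')
print(bot.read_state()['tcp_rot'],bot.read_state()['q'])
E
```

```text
time: 0.72
tool_pos: [0.3585, -0.5322, 0.2304]
tcp_rot: [-3.14, 0.002, 0.001]
wrist_force: [1.1, -0.5, 0.4]
width: 0.999
grip_force: 0.0
time: 1.35
tool_pos: [0.549, -0.3312, 0.2308]
tcp_rot: [-3.141, -0.001, 0.001]
wrist_force: [0.1, -1.5, -1.1]
width: 1.001
grip_force: 0.0
time: 1.98
tool_pos: [0.6434, -0.233, 0.2504]
tcp_rot: [3.142, 0.001, -0.002]
wrist_force: [-0.3, -0.1, -0.1]
width: 1.003
grip_force: 0.0
[-3.14120796e+00  7.97480883e-04  3.20897484e-03] [-3.84780808e-01  2.71843675e-01  1.55945598e+00 -4.25573035e-04
  1.31233062e+00  1.18663247e+00]
```

View pics/w1b.png

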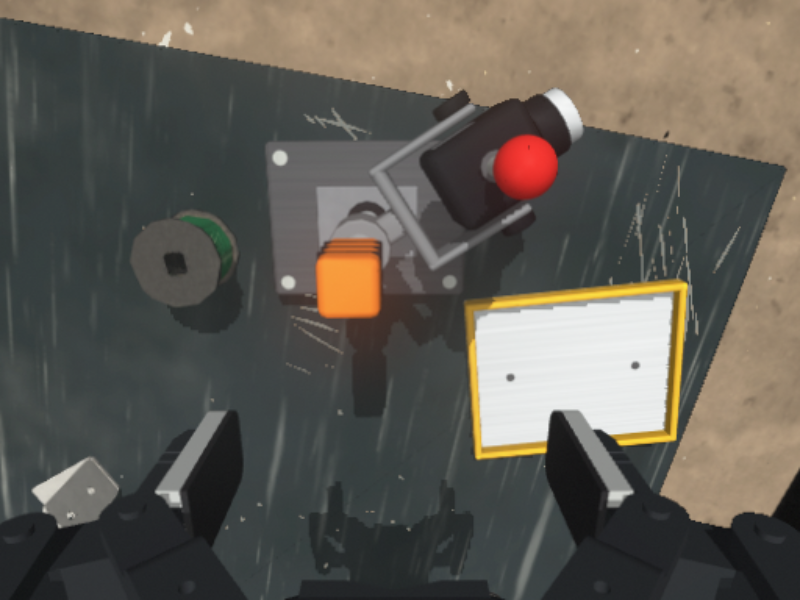

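The wrist view shows the grip's top face centred at (349,285), the knob at (526,167), and all four tray corners at (467,302), (685,282), (675,440) and (479,459).

```bash
cat >> h.py <<'E'
w=lambda x,y,f='w1':(f,((x+.5)*.64-.5,(y+.5)*.64-.5))
E
python3 - <<'E'
from h import *
print('grip',*tri(t(210,97),s(468,75),w(349,285)),onz(*w(349,285),.188))
print('knob',*tri(t(285,46),s(571,138),w(526,167)))
c=[onz(*w(*p),.014) for p in [(467,302),(685,282),(675,440),(479,459)]]
print(np.round(c,4),np.mean(c,0),[np.linalg.norm(c[i]-c[i-1]).round(4) for i in range(4)])
for e in (c[1]-c[0],c[2]-c[3],c[0]-c[3],c[1]-c[2]): print(np.degrees(np.arctan2(e[1],e[0])))
print([tri(t(*a),w(*b)) for a,b in zip([(260,188),(418,168),(441,298),(280,320)],[(467,302),(685,282),(675,440),(479,459)])])
print('screws',[onz(*w(*p),.016) for p in [(280,158),(288,283),(450,283)]],bot.camera_info('wrist')['extrinsics'])
E
```

```text
grip [ 0.6649 -0.2125  0.188 ] [0.0035 0.0024 0.0028] [ 0.66683807 -0.21466221  0.188     ]
knob [ 0.7114 -0.286   0.1704] [0.0011 0.0008 0.0003]
[[ 0.6045 -0.287   0.014 ]
 [ 0.6202 -0.4482  0.014 ]
 [ 0.4856 -0.4636  0.014 ]
 [ 0.468  -0.303   0.014 ]] [ 0.54456081 -0.375452    0.014     ] [np.float64(0.1374), np.float64(0.162), np.float64(0.1355), np.float64(0.1616)]
-84.42458853981144
-83.748497133138
6.705916149610462
6.543207185699408
[(array([ 0.6014, -0.2888,  0.0047]), array([0.0005, 0.0005])), (array([ 0.6176, -0.4513,  0.0065]), array([0.0012, 0.0012])), (array([ 0.4841, -0.4646,  0.0117]), array([0.0004, 0.0004])), (array([ 0.4665, -0.3025,  0.0116]), array([0.0009, 0.0009]))]
screws [array([ 0.70817236, -0.15458169,  0.016     ]), array([ 0.61961004, -0.15466924,  0.016     ]), array([ 0.6196984 , -0.27355806,  0.016     ])] [[-9.10109152e-04 -9.48477104e-01 -3.16844371e-01  7.24535553e-01]
 [-9.99998015e-01  3.01661056e-04  1.96938560e-03 -2.33560855e-01]
 [-1.77233754e-03  3.16845535e-01 -9.48475496e-01  3.93117063e-01]
 [ 0.00000000e+00  0.00000000e+00  0.00000000e+00  1.00000000e+00]]
```

To row units: 0.021 m is 0.336, -0.0195 m is -0.312.

```bash
echo '[[[0.336,-0.312,0,0],[0,0,0.64,0],[0,0,0.64,0],[0,0,0.32,0],[0,0,0,0]]]' > m.json && python3 jog.py m.json 0.8; echo '[[[0,0,0,0],[0,0,0,0],[0,0,0,0],[0,0,0,0],[0,0,0,0]]]' > m.json && python3 jog.py m.json 0.0 70;  echo '[[[0,0,-0.16,0],[0,0,-0.48,0],[0,0,-0.64,0],[0,0,0,0],[0,0,0,0]]]' > m.json && python3 jog.py m.json
```

```text
time: 2.7
tool_pos: [0.6639, -0.2127, 0.1489]
tcp_rot: [-3.14, -0.001, 0.006]
wrist_force: [-0.6, -1.2, -0.4]
width: 0.8
grip_force: 0.0
time: 3.32
tool_pos: [0.6665, -0.2143, 0.1537]
tcp_rot: [3.14, 0.001, 0.006]
wrist_force: [0.0, -2.8, 5.8]
width: 0.291
grip_force: 70.9
time: 3.95
tool_pos: [0.6637, -0.2124, 0.2284]
tcp_rot: [-3.14, -0.002, 0.007]
wrist_force: [-0.3, 0.4, -9.5]
width: 0.297
grip_force: 69.9
```

```bash
echo '[[[-0.32,0.432,0,0],[-0.48,0.648,0,0],[-0.48,0.648,0,0],[-0.48,0.648,0,0],[-0.16,0.216,0,0]]]' > m.json && python3 jog.py m.json
echo '[[[0,0,0,-0.4],[0,0,0,-0.7],[0,0,0,-0.7],[0,0,0,-0.7],[0,0,0,-0.7]]]' > m.json && python3 jog.py m.json
echo '[[[0,0,0,-0.7],[0,0,0,-0.7],[0,0,0,-0.7],[0,0,0,-0.7],[0,0,0,-0.7]]]' > m.json && python3 jog.py m.json
echo '[[[0,0,0,-0.7],[0,0,0,-0.7],[0,0,0,-0.7],[0,0,0,-0.7],[0,0,0,-0.7]]]' > m.json && python3 jog.py m.json
echo '[[[0,0,0,-0.7],[0,0,0,-0.7],[0,0,0,-0.7],[0,0,0,-0.692],[0,0,0,0]]]' > m.json && python3 jog.py m.json
python3 - <<'E'
from h import *
im=snap('wrist','w2');cv2.imwrite('pics/w2b.png',cv2.resize(im[:,:,::-1],(800,600)))
from scipy.spatial.transform import Rotation as R
print(R.from_rotvec(bot.read_state()['tcp_rot']).as_matrix().round(4),bot.read_state()['q'])
E
```

```text
time: 4.58
tool_pos: [0.5414, -0.3766, 0.2272]
tcp_rot: [-3.139, 0.003, 0.01]
wrist_force: [0.7, 0.1, -8.5]
width: 0.298
grip_force: 71.0
time: 5.2
tool_pos: [0.5443, -0.3737, 0.2279]
tcp_rot: [-2.885, -1.232, 0.003]
wrist_force: [-0.1, -0.8, -8.4]
width: 0.293
grip_force: 71.0
time: 5.82
tool_pos: [0.5443, -0.3737, 0.2279]
tcp_rot: [-2.091, -2.338, -0.0]
wrist_force: [-0.3, 0.1, -8.3]
width: 0.293
grip_force: 71.0
time: 6.45
tool_pos: [0.5444, -0.3738, 0.2279]
tcp_rot: [-0.904, -3.004, -0.003]
wrist_force: [-0.4, 0.0, -8.1]
width: 0.297
grip_force: 71.0
time: 7.08
tool_pos: [0.5445, -0.374, 0.2284]
tcp_rot: [0.166, -3.134, -0.005]
wrist_force: [-0.4, 0.2, -8.0]
width: 0.295
grip_force: 71.0
[[-0.9946 -0.1042 -0.0028]
 [-0.1042  0.9946  0.0025]
 [ 0.0025  0.0028 -1.    ]] [-6.39854084e-01  2.41203005e-01  1.63647004e+00  3.64668425e-04
  1.26762148e+00 -2.31513713e+00]
```

View pics/w2b.png

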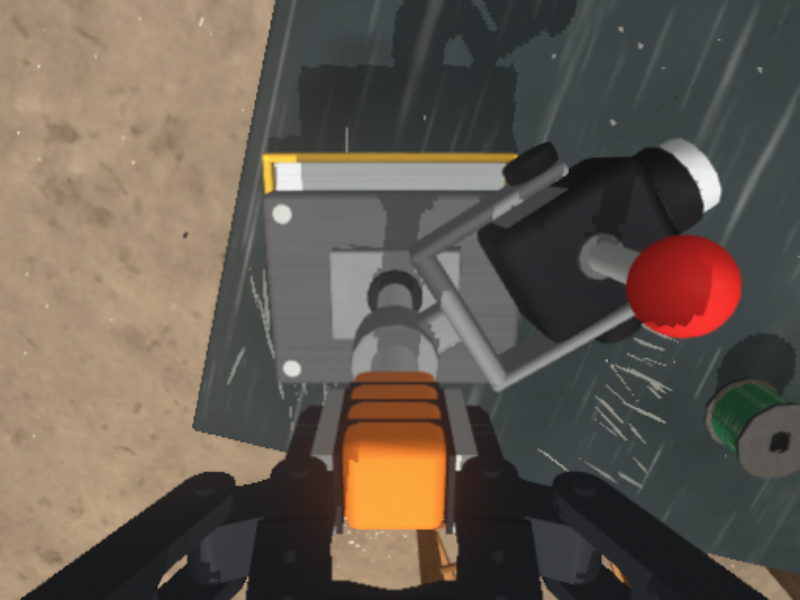

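The wrist view shows the held stand above the tray, parallel to it: the base corner is at (264,193), screws at (282,214) and (292,369), and the tray's outer far-left corner at (263,155).

```bash
python3 - <<'E'
from h import *
c=np.array([.543,-.3755]);a=np.radians(6.1);x=np.array([np.cos(a),np.sin(a)]);y=np.array([-x[1],x[0]])
print('tray corner',onz(*w(263,155,'w2'),.014), 'pred',c-.068*x-.083*y)
print('right end of visible rim',onz(*w(517,155,'w2'),.014),'pred', c-.068*x+.083*y)
s1,s2=[onz(*w(*p,'w2'),.0945)[:2] for p in [(282,214),(292,369)]]
print(s1,s2,s2-s1,'heading',np.degrees(np.arctan2(*(s2-s1)[::-1])))
# screw offsets ±.0443 ±.0595
d=(s2-s1)/np.linalg.norm(s2-s1);n=np.array([-d[1],d[0]]);print('base centre',(s1+s2)/2+n*.0595)
E
```

```text
tray corner [ 0.48599387 -0.46385198  0.014     ] pred [ 0.48420494 -0.46525601]
right end of visible rim [ 0.46876947 -0.30061865  0.014     ] pred [ 0.4665651  -0.30019591]
[ 0.50978312 -0.43490027] [ 0.5967603  -0.42569902] [0.08697718 0.00920125] heading 6.038814135079757
base centre [ 0.54701218 -0.37112982]
```

```bash
echo '[[[0.0192,-0.0224,0,0],[0,0,0.32,0],[0,0,0.4,0],[0,0,0.208,0],[0,0,0,0]]]' > m.json && python3 jog.py m.json; echo '[[[0,0,0.08,0],[0,0,0.064,0],[0,0,0.048,0],[0,0,0,0],[0,0,0,0]]]' > m.json && python3 jog.py m.json
```

```text
time: 7.75
tool_pos: [0.5429, -0.3759, 0.1706]
tcp_rot: [0.167, -3.133, -0.005]
wrist_force: [0.9, -0.2, -6.9]
width: 0.292
grip_force: 71.1
time: 8.38
tool_pos: [0.5443, -0.3769, 0.1615]
tcp_rot: [-0.168, 3.137, -0.0]
wrist_force: [0.1, -0.6, -8.2]
width: 0.297
grip_force: 71.1
```

To row units: 0.003 m is 0.048, 0.002 m is 0.032.

```bash
echo '[[[0,0,0.048,0],[0,0,0.032,0],[0,0,0,0],[0,0,0.024,0],[0,0,0,0]]]' > m.json && python3 jog.py m.json; python3 - <<'E'
from h import *
im=snap('scene','s2');a=im[200:315,270:370,::-1]
b=snap('wrist','w3')[:,:,::-1]
cv2.imwrite('pics/c2.png',np.hstack([cv2.resize(a,(350,400),interpolation=cv2.INTER_CUBIC),cv2.resize(b[60:300,130:390],(433,400))]))
E
```

```text
time: 9.0
tool_pos: [0.5459, -0.377, 0.1577]
tcp_rot: [-0.168, 3.133, -0.002]
wrist_force: [0.7, 4.2, 5.6]
width: 0.294
grip_force: 73.2
```

View pics/c2.png

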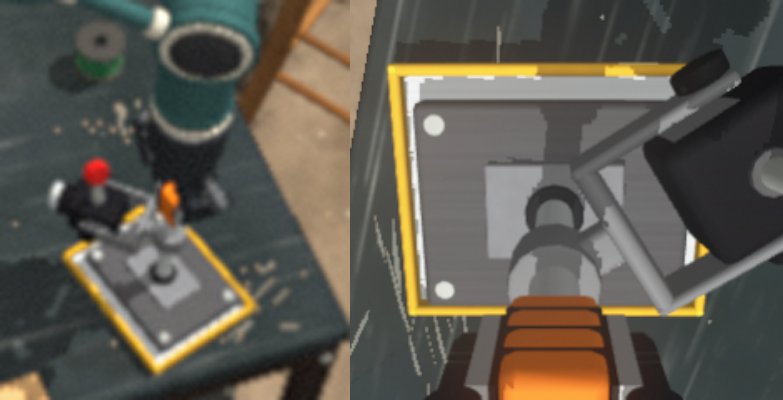

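The base's lower edge (~y 305) seems close to the near rim, with a larger gap on the opposite side. I'll measure both gaps.

```bash
python3 - <<'E'
from h import *
W=lambda x,y:('w3',(130+(x-350+.5)/1.6654-.5,60+(y+.5)/1.6667-.5))
a=np.radians(6.1);x=np.array([np.cos(a),np.sin(a)]);y=np.array([-x[1],x[0]]);M=np.array([x,y])
c=np.array([.545,-.3755])
f=lambda p,z:(M@(onz(*W(*p),z)[:2]-c)*1000).round(1)
print('rim outer: TL',f((389,66),.014),'BL',f((410,316),.014),'BR',f((703,315),.014),'TL inner',f((403,77),.014),'top edge',f((500,65),.014))
for z in (.02,.023): print('screws',f((433,125),z),f((444,290),z),'base TL',f((413,101),z),'base left low',f((426,303),z))
E
python3 - <<'E'
import cv2
im=cv2.imread('pics/w3.png')[200:275,150:400]
cv2.imwrite('pics/w3c.png',cv2.resize(im,None,fx=3.2,fy=6,interpolation=cv2.INTER_CUBIC))
E
```

```text
rim outer: TL [-68.  -81.2] BL [ 66.8 -81.6] BR [66.1 82.6] TL inner [-62.8 -74.8] top edge [-68.4 -27.2]
screws [-40.3 -60.4] [ 48.1 -60.3] base TL [-51.9 -69.3] base left low [ 55.8 -70.6]
screws [-40.7 -59.7] [ 46.7 -59.7] base TL [-52.2 -68.6] base left low [ 54.4 -69.8]
```

View pics/w3c.png

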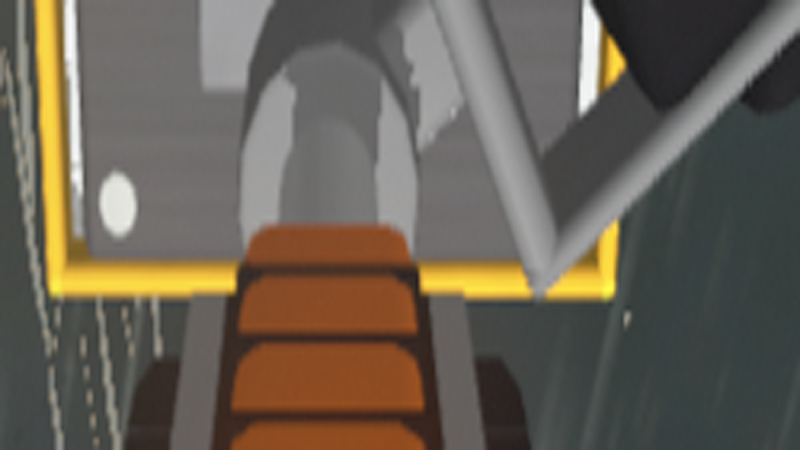

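The crop shows the near rim fully visible, with the base inside it about 4 mm off centre against 7 mm of play. I'll release and rise.

To row units: -0.01 m is -0.16.

```bash
echo '[[[0,0,0,0],[0,0,0,0],[0,0,0,0],[0,0,0,0],[0,0,-0.16,0]]]' > m.json && python3 jog.py m.json 0.8; echo '[[[0,0,-0.64,0],[0,0,-0.8,0],[0,0,-0.32,0],[0.8,0,0,0],[0,0,0,0]]]' > m.json && python3 jog.py m.json; python3 - <<'E'
from h import *
from scipy.spatial.transform import Rotation as R
st=bot.read_state();print(st['tool_pos'],R.from_rotvec(st['tcp_rot']).as_matrix().round(3)[:2])
a=snap('scene','s4')[:,:,::-1][200:320,220:345];b=snap('top','t4')[:,:,::-1][140:260,270:395]
cv2.imwrite('pics/c4.png',np.hstack([cv2.resize(z,(400,384),interpolation=cv2.INTER_CUBIC) for z in (a,b)]))
E
```

```text
time: 9.72
tool_pos: [0.5435, -0.3764, 0.1638]
tcp_rot: [0.168, -3.135, -0.002]
wrist_force: [0.5, 0.0, -0.6]
width: 0.8
grip_force: 0.0
time: 10.35
tool_pos: [0.4919, -0.3822, 0.2746]
tcp_rot: [0.165, -3.135, -0.001]
wrist_force: [0.6, -0.0, -0.1]
width: 0.794
grip_force: 0.0
[ 0.49193023 -0.38217045  0.27456099] [[-0.994 -0.105 -0.002]
 [-0.105  0.994  0.   ]]
```

View pics/c4.png

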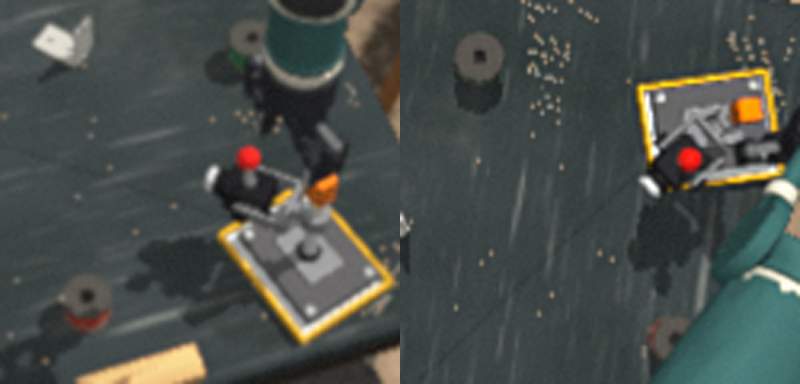

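The scene half shows the stand flat in the tray, screws at (250,232), (309,310), (374,279), knob at (249,158). The top half has the knob at (290,159) and the spool partly hidden by the arm. From here I'll locate the knob by colour.

```bash
cat >> h.py <<'E'
def redball(f,near=None):
    im=cv2.imread(f'pics/{f}.png').astype(int);m=((im[:,:,2]>130)&(im[:,:,1]<70)&(im[:,:,0]<70)).astype(np.uint8)
    n,l,stt,c=cv2.connectedComponentsWithStats(m)
    k=[i for i in range(1,n) if stt[i,4]>15]
    return [(c[i].round(1).tolist(),int(stt[i,4]),stt[i,:4].tolist()) for i in k]
E
python3 - <<'E'
from h import *
snap('wrist','w4')
for f in('s4','t4','w4'):print(f,redball(f))
S=lambda x,y:('s4',(220+(x+.5)/3.2-.5,200+(y+.5)/3.2-.5));T=lambda x,y:('t4',(270+(x+.5)*125/400-.5,140+(y+.5)/3.2-.5))
for p in [(250,232),(309,310),(374,279)]: print('s',onz(*S(*p),.02))
print('t',onz(*T(261,98),.02))
for z in(.02,): print(tri(S(250,232),T(261,98)))
E
```

```text
s4 [([203.8, 80.9], 52, [195, 74, 20, 14]), ([229.6, 177.6], 135, [219, 169, 25, 18]), ([297.4, 248.9], 44, [294, 246, 8, 7])]
t4 [([57.5, 170.0], 153, [44, 154, 26, 29]), ([192.8, 197.1], 31, [192, 186, 3, 24]), ([360.1, 189.3], 43, [357, 186, 7, 8]), ([211.5, 198.0], 278, [195, 189, 33, 24]), ([218.3, 206.9], 16, [216, 204, 5, 7]), ([160.7, 343.4], 29, [158, 338, 6, 9])]
w4 [([347.3, 209.1], 829, [330, 193, 34, 32])]
s [ 0.50177208 -0.32000969  0.02      ]
s [ 0.51045501 -0.43856447  0.02      ]
s [ 0.59884687 -0.44014011  0.02      ]
t [ 0.58375441 -0.31197021  0.02      ]
(array([ 0.5534, -0.3086, -0.0226]), array([0.0372, 0.0372]))
```

```bash
cat > aim.py <<'E'
from h import *
def aim(M,Kc,red=np.array([.2863,-.3127,.02])):
    M=np.array(M);v=Kc[:2]-M;r=np.hypot(*v);th=np.degrees(np.arctan2(v[1],v[0]));print('now th',th,'r',r,'tilt',np.arcsin((r-.08)/.068), 'z pred',.104+.068*np.cos(np.arcsin((r-.08)/.068)),Kc)
    d=red[:2]-M;D=np.hypot(*d);u=d/D;tl=np.arctan2(.104-red[2],D-.08)
    K=np.r_[M+u*(.08+.068*np.sin(tl)),.104+.068*np.cos(tl)];print('goal th',np.degrees(np.arctan2(u[1],u[0])),'tilt',tl,'knob',K)
    return K
E
python3 - <<'E'
from aim import *
k,r=tri(('s4',(297.4,248.9)),('t4',(360.1,189.3)),('w4',(347.3,209.1)));print(k,r)
for M in [(.549,-.378),(.5465,-.376)]: aim(M,k)
print(redball('w4'),np.array(bot.camera_info('wrist')['extrinsics'])[:3,3],bot.read_state()['tool_pos'])
E
```

```text
[ 0.4958 -0.3081  0.1731] [0.0009 0.0012 0.0004]
now th 127.2743010315174 r 0.08784218804196538 tilt 0.11558347991739912 z pred 0.17154628107242068 [ 0.4958 -0.3081  0.1731]
goal th 166.0407600420857 tilt 0.41492209872539776 knob [ 0.44476007 -0.35208882  0.16623005]
now th 126.74819331729411 r 0.08474019117278411 tilt 0.06976527345929649 z pred 0.17183458253461475 [ 0.4958 -0.3081  0.1731]
goal th 166.32700721856577 tilt 0.42061519254182533 knob [ 0.44178811 -0.35052628  0.16607298]
[([347.3, 209.1], 829, [330, 193, 34, 32])] [ 0.41496925 -0.39062903  0.41756105] [ 0.49467368 -0.38208911  0.27442348]
```

To row units: 0.172 rad is 0.688.

```bash
echo '[[[0,0,0,0.688],[0,0,0,0.688],[0,0,0,0.688],[0,0,0,0.688],[0,0,0,0.684]]]' > m.json && python3 jog.py m.json; echo '[[[0,0,0,0.684],[0.464,0.376,0,0],[0.4576,0.368,0,0],[0,0,0,0],[0,0,0,0]]]' > m.json && python3 jog.py m.json; python3 - <<'E'
from aim import *
from scipy.spatial.transform import Rotation as R
st=bot.read_state();snap('wrist','w5');print(redball('w5'))
Rm=R.from_rotvec(st['tcp_rot']).as_matrix();print(Rm.round(3))
for p in [redball('w5')[0][0]]: print(onz('w5',p,.1725), tri(('w5',p),('w4',(347.3,209.1))))
k=tri(('w5',redball('w5')[0][0]),('w4',(347.3,209.1)))[0]
print('tool delta',Rm.T@(k-st['tool_pos']))
E
```

```text
time: 11.12
tool_pos: [0.4955, -0.3819, 0.2741]
tcp_rot: [-1.16, -2.919, -0.001]
wrist_force: [-0.2, -0.8, -1.0]
width: 0.799
grip_force: 0.0
time: 11.75
tool_pos: [0.4975, -0.3084, 0.2746]
tcp_rot: [1.397, 2.814, -0.001]
wrist_force: [-0.2, -0.7, -0.0]
width: 0.798
grip_force: 0.0
[([113.3, 53.2], 155, [103, 36, 17, 32]), ([248.2, 196.4], 888, [232, 180, 34, 34])]
[[-0.604  0.797  0.   ]
 [ 0.797  0.604 -0.   ]
 [-0.    -0.    -1.   ]]
[ 0.36298461 -0.283073    0.1725    ] (array([ 0.4319, -0.3044,  0.2831]), array([0.0491, 0.0491]))
tool delta [ 0.04281537 -0.04990246 -0.00845689]
```

```bash
python3 - <<'E'
from aim import *
from scipy.spatial.transform import Rotation as R
st=bot.read_state();Rm=R.from_rotvec(st['tcp_rot']).as_matrix()
k,r=tri(('w5',(248.2,196.4)),('w4',(347.3,209.1)),('s4',(297.4,248.9)),('t4',(360.1,189.3)));print(k,r,tri(('w5',(248.2,196.4)),('w4',(347.3,209.1))))
print('tool delta',Rm.T@(k-st['tool_pos']),proj('w5',[.2863,-.3127,.04]))
im=cv2.imread('pics/w5.png')[0:130,50:230]; cv2.imwrite('pics/w5c.png',cv2.resize(im,None,fx=4,fy=4,interpolation=cv2.INTER_CUBIC))
E
```

```text
[ 0.4955 -0.3083  0.1736] [0.0005 0.0004 0.001  0.0012] (array([ 0.4953, -0.3086,  0.1745]), array([0.0004, 0.0004]))
tool delta [ 0.00148946 -0.00119889  0.10104255] [83.8 41.4]
```

View pics/w5c.png

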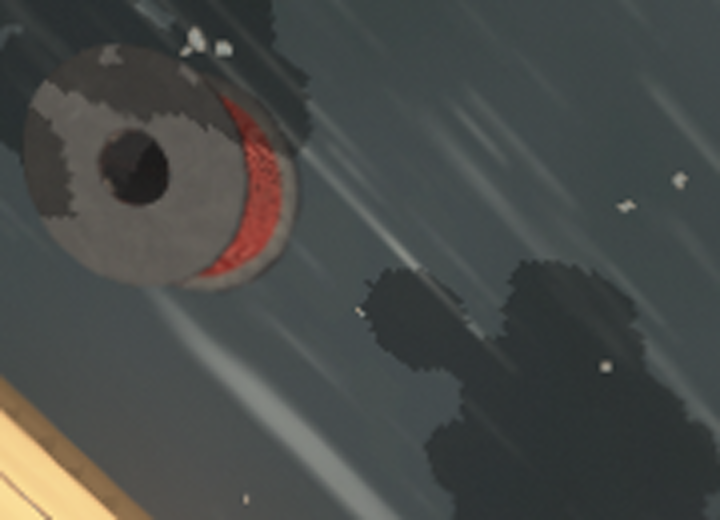

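The crop confirms the red spool hub at frame pixel (83.1,41.4), against a predicted (83.8,41.4), so its position is confirmed. Now I'll take the knob.

To row units: 0.001 m is 0.016, 0.04 m is 0.64.

```bash
echo '[[[0.016,-0.008,0.64,0],[0,0,0.64,0],[0,0,0.4,0],[0,0,0.208,0],[0,0,0,0]]]' > m.json && python3 jog.py m.json 0.8; echo '[[[0,0,0,0],[0,0,0,0],[0,0,0,0],[0,0,0,0],[0,0,0,0]]]' > m.json && python3 jog.py m.json 0.0 20; python3 - <<'E'
from aim import *
from scipy.spatial.transform import Rotation as R
P=np.mean([ (bot.read_state()['tool_pos']),],0)
for f in('s5','t5'):
    snap({'s':'scene','t':'top'}[f[0]],f);print(f,redball(f))
print(P)
E
```

```text
time: 12.42
tool_pos: [0.4954, -0.308, 0.1559]
tcp_rot: [-1.399, -2.811, -0.0]
wrist_force: [-0.9, -0.2, 0.7]
width: 0.801
grip_force: 0.0
time: 13.05
tool_pos: [0.4965, -0.3082, 0.158]
tcp_rot: [1.398, 2.811, -0.0]
wrist_force: [-0.2, 0.5, 6.1]
width: 0.284
grip_force: 19.6
s5 [([203.8, 81.0], 51, [195, 74, 20, 14]), ([224.1, 180.7], 33, [221, 175, 10, 12]), ([231.5, 179.2], 23, [227, 176, 9, 7])]
t5 [([57.4, 170.0], 153, [44, 154, 26, 29]), ([192.8, 197.1], 31, [192, 186, 3, 24]), ([200.9, 190.9], 37, [196, 189, 12, 8]), ([226.0, 200.6], 40, [225, 189, 3, 24]), ([211.1, 199.7], 187, [195, 190, 30, 22]), ([217.8, 207.8], 40, [213, 202, 11, 11]), ([160.6, 343.4], 31, [157, 338, 7, 9])]
[ 0.49649084 -0.30815389  0.15802014]
```

To row units: -0.0184 m is -0.2944, -0.0174 m is -0.2784, -0.1715 rad is -0.686.

```bash
echo '[[[0.064,-0.2496,0.032,-0.686],[0.0624,-0.264,0.024,-0.686],[0.0624,-0.2784,0.032,-0.686],[0.0592,-0.2944,0.024,-0.686],[0,0,0,0]]]' > m.json && python3 jog.py m.json; echo '[[[0,0,0,0],[0,0,0,0]]]' > m.json && python3 jog.py m.json
```

```text
time: 13.78
tool_pos: [0.4428, -0.352, 0.1505]
tcp_rot: [-0.376, -3.119, 0.001]
wrist_force: [-2.8, 1.2, 6.7]
width: 0.285
grip_force: 20.2
time: 14.02
tool_pos: [0.4433, -0.3512, 0.1506]
tcp_rot: [-0.377, -3.119, 0.001]
wrist_force: [-2.6, -1.2, 6.2]
width: 0.285
grip_force: 20.2
```

The manual's scale: shifts go in shares of 62.5 mm and turns go in units of 0.25 rad. Converting my numbers, -0.02 m is -0.32, -0.01 m is -0.16.

```bash
echo '[[[0,0,0,0],[0,0,0,0],[0,0,0,0],[0,0,-0.16,0],[0,0,-0.32,0]]]' > m.json && python3 jog.py m.json 0.8; echo '[[[0,0,-0.64,0],[0,0,-0.8,0],[0,0,0,0],[0,0,0,0]]]' > m.json && python3 jog.py m.json; python3 - <<'E'
from h import *
for n,f in(('wrist','w6'),('scene','s6'),('top','t6')): snap(n,f);print(f,redball(f))
E
echo '[[[0.64,0.72,0,0],[0.48,0.72,0,0],[0,0,0,0],[0,0,0,0]]]' > m.json && python3 jog.py m.json; python3 - <<'E'
from h import *
for n,f in(('wrist','w7'),('scene','s7'),('top','t7')): snap(n,f);print(f,redball(f))
E
```

```text
time: 14.65
tool_pos: [0.4429, -0.3507, 0.1799]
tcp_rot: [-0.371, -3.118, -0.002]
wrist_force: [0.2, -0.3, 0.2]
width: 0.8
grip_force: 0.0
time: 15.15
tool_pos: [0.4436, -0.3514, 0.2711]
tcp_rot: [0.371, 3.118, -0.002]
wrist_force: [0.3, 1.3, -0.2]
width: 0.797
grip_force: 0.0
w6 [([252.7, 196.6], 846, [237, 181, 33, 33])]
s6 [([203.8, 81.0], 53, [195, 74, 20, 14]), ([225.7, 183.2], 28, [222, 179, 10, 8]), ([290.8, 264.3], 44, [288, 261, 7, 8])]
t6 [([57.5, 170.0], 150, [45, 154, 25, 29]), ([201.2, 190.9], 44, [196, 189, 14, 8]), ([223.9, 202.4], 63, [217, 189, 11, 24]), ([211.1, 199.6], 191, [195, 190, 30, 22]), ([192.4, 201.7], 21, [191, 194, 3, 16]), ([371.7, 204.5], 23, [369, 203, 7, 4]), ([160.6, 343.4], 28, [158, 338, 6, 9])]
time: 15.8
tool_pos: [0.3964, -0.2473, 0.2692]
tcp_rot: [-0.37, -3.119, 0.0]
wrist_force: [-0.2, 0.1, -0.1]
width: 0.803
grip_force: 0.0
w7 [([134.9, 272.2], 191, [127, 264, 25, 24])]
s7 [([203.8, 81.2], 53, [195, 74, 20, 14]), ([229.5, 177.8], 140, [219, 169, 25, 18]), ([290.8, 264.3], 44, [288, 261, 7, 8])]
t7 [([57.5, 170.1], 152, [45, 154, 25, 29]), ([200.8, 191.0], 40, [196, 189, 13, 8]), ([226.0, 200.6], 40, [225, 189, 3, 24]), ([212.3, 201.5], 256, [195, 190, 30, 23]), ([192.3, 202.1], 18, [191, 195, 3, 15]), ([160.7, 343.4], 29, [158, 338, 6, 9])]
```

To row units: -0.052 m is -0.832, -0.05 m is -0.8.

```bash
echo '[[[0,0,-0.8,0],[-0.832,-0.352,0,0],[-0.832,-0.352,0,0],[-0.832,-0.352,0,0],[-0.832,-0.352,0,0]]]' > m.json && python3 jog.py m.json; echo '[[[0,0,0,0],[0,0,0,0],[0,0,0,0]]]' > m.json && python3 jog.py m.json; cat > det.py <<'E'
from h import *
def blobs(f,lo,hi,mn):
    im=cv2.imread(f'pics/{f}.png');m=cv2.inRange(cv2.cvtColor(im,cv2.COLOR_BGR2HSV),lo,hi)
    n,l,st,c=cv2.connectedComponentsWithStats(m);return [(c[i].round(1).tolist(),st[i].tolist()) for i in range(1,n) if st[i,4]>mn]
def show(f):
    print(f,'red',redball(f));print(' orange',blobs(f,(8,150,200),(20,255,255),30));print(' white',blobs(f,(0,0,170),(180,40,255),25))
E
python3 - <<'E'
from det import *
snap('wrist','w8');show('w8');show('w1')
for X in [(.5475,-.377,.192),(.4434,-.3514,.166),(.2863,-.3127,.04)]: print(proj('w8',X))
E
echo '[[[0,0.48,0,0],[0,0.48,0,0],[0,0,0,0],[0,0,0,0]]]' > m.json && python3 jog.py m.json; python3 - <<'E'
from det import *
snap('wrist','w9');show('w9')
E
```

```text
time: 16.58
tool_pos: [0.5796, -0.3839, 0.319]
tcp_rot: [-0.373, -3.119, -0.0]
wrist_force: [0.5, 0.2, 1.0]
width: 0.8
grip_force: 0.0
time: 16.95
tool_pos: [0.5773, -0.3814, 0.3206]
tcp_rot: [0.371, 3.119, -0.0]
wrist_force: [0.5, -0.4, -0.4]
width: 0.8
grip_force: 0.0
w8 red [([246.8, 11.7], 585, [234, 0, 28, 28])]
 orange [([249.4, 152.3], [232, 136, 35, 34, 812])]
 white [([302.5, 100.0], [290, 55, 27, 88, 410]), ([184.0, 99.1], [179, 91, 15, 19, 79]), ([194.5, 109.8], [192, 107, 6, 7, 36]), ([198.1, 143.2], [185, 111, 28, 67, 129]), ([304.5, 143.8], [302, 141, 6, 7, 34]), ([219.7, 173.7], [217, 171, 6, 6, 31]), ([327.2, 247.8], [324, 245, 8, 7, 33]), ([293.4, 290.9], [275, 279, 36, 24, 153]), ([298.9, 296.8], [291, 294, 18, 7, 48])]
w1 red [([336.3, 105.7], 1272, [316, 86, 41, 40])]
 orange [([222.1, 182.3], [203, 163, 39, 40, 1499])]
 white [([105.7, 25.1], [102, 20, 7, 10, 39]), ([362.0, 69.6], [349, 57, 24, 28, 292]), ([178.8, 100.7], [175, 97, 9, 9, 66]), ([184.0, 180.4], [180, 177, 9, 8, 55]), ([366.7, 235.3], [304, 190, 126, 96, 9766]), ([34.3, 309.5], [21, 295, 33, 28, 262]), ([109.3, 316.7], [100, 314, 15, 8, 66]), ([395.6, 316.1], [390, 314, 15, 6, 67])]
[247.8 150.9]
[248.1   8.8]
[ 249.5 -142.7]
time: 17.5
tool_pos: [0.5916, -0.3233, 0.321]
tcp_rot: [0.37, 3.118, -0.002]
wrist_force: [-1.0, -0.6, 0.3]
width: 0.797
grip_force: 0.0
w9 red [([174.9, 10.6], 626, [158, 0, 32, 28])]
 orange [([175.6, 151.4], [158, 135, 36, 34, 851])]
 white [([193.2, 1.4], [188, 0, 12, 4, 33]), ([254.8, 96.0], [230, 54, 43, 89, 510]), ([234.8, 75.9], [231, 72, 8, 9, 52]), ([138.2, 98.8], [133, 91, 15, 21, 70]), ([147.5, 109.4], [144, 106, 8, 8, 46]), ([258.4, 143.2], [255, 140, 7, 7, 37]), ([175.1, 173.1], [172, 170, 7, 7, 38]), ([312.7, 247.5], [309, 244, 9, 8, 38]), ([279.6, 290.1], [262, 279, 36, 24, 173]), ([283.4, 298.3], [275, 293, 20, 13, 75]), ([260.8, 319.2], [253, 315, 14, 9, 42])]
```

```bash
python3 - <<'E'
from det import *
for a,b in [((194.5,109.8),(147.5,109.4)),((304.5,143.8),(258.4,143.2)),((219.7,173.7),(175.1,173.1))]:
    print(tri(('w8',a),('w9',b)),onz('w8',a,.02),onz('w9',b,.02))
print('4th',onz('w9',(234.8,75.9),.02))
print('grip top',onz('w8',(249.4,152.3),.192),onz('w9',(175.6,151.4),.192))
print('ball',tri(('w6',(252.7,196.6)),('s7',(290.8,264.3))),onz('w6',(252.7,196.6),.166),onz('s7',(290.8,264.3),.166))
E
```

```text
(array([ 0.5112, -0.4391,  0.0208]), array([0., 0.])) [ 0.51120122 -0.43921298  0.02      ] [ 0.51115318 -0.43931774  0.02      ]
(array([ 0.5854, -0.3127,  0.0235]), array([0.0001, 0.0001])) [ 0.58621936 -0.3123578   0.02      ] [ 0.5859307  -0.31277768  0.02      ]
(array([ 0.5985, -0.4299,  0.0216]), array([0.0001, 0.0001])) [ 0.59891011 -0.43015888  0.02      ] [ 0.59870594 -0.43033107  0.02      ]
4th [ 0.49851713 -0.3219766   0.02      ]
grip top [ 0.5488715  -0.37599381  0.192     ] [ 0.54865737 -0.37559576  0.192     ]
ball (array([ 0.4445, -0.3503,  0.1692]), array([0.0007, 0.0007])) [ 0.44475914 -0.35054178  0.166     ] [ 0.44627555 -0.34872754  0.166     ]
```

To row units: 0.06 m is 0.96.

```bash
echo '[[[0.96,0,0,0],[0,0,0,0],[0,0,0,0],[0,0,0,0]]]' > m.json && python3 jog.py m.json; python3 - <<'E'
from det import *
snap('wrist','wa');show('wa')
E
echo '[[[0.48,-0.8,0,0],[0,-0.8,0,0],[0,0,0,0],[0,0,0,0]]]' > m.json && python3 jog.py m.json; python3 - <<'E'
from aim import *
from det import *
snap('wrist','wb');show('wb')
p=lambda f:max(redball(f),key=lambda b:b[1])[0]
k,r=tri(('wa',p('wa')),('wb',p('wb')),('w6',(252.7,196.6)));print('ball',k,r)
red=onz('w5',(83.1,41.4),.04);print('red',red)
red[2]=.02;aim((.5487,-.3758),k,red)
print('green now',[onz(f,b[0],.045) for f in () for b in ()])
E
```

```text
time: 18.05
tool_pos: [0.5348, -0.3101, 0.3208]
tcp_rot: [0.371, 3.117, -0.001]
wrist_force: [-0.5, -0.1, -0.8]
width: 0.798
grip_force: 0.0
wa red [([177.7, 87.1], 780, [163, 71, 31, 33])]
 orange [([180.9, 218.4], [162, 204, 37, 30, 720])]
 white [([195.0, 65.4], [188, 62, 17, 8, 83]), ([255.2, 142.0], [233, 102, 40, 83, 441]), ([235.8, 124.1], [232, 121, 8, 8, 47]), ([142.6, 144.4], [138, 137, 14, 19, 71]), ([152.0, 155.0], [149, 152, 7, 7, 41]), ([258.5, 186.1], [255, 183, 8, 7, 41]), ([279.5, 301.8], [262, 291, 34, 23, 150]), ([284.2, 308.4], [275, 300, 21, 16, 83]), ([261.2, 329.2], [254, 324, 14, 11, 43])]
time: 18.6
tool_pos: [0.4817, -0.3996, 0.3197]
tcp_rot: [0.372, 3.119, 0.001]
wrist_force: [-1.2, -0.0, -0.0]
width: 0.803
grip_force: 0.0
wb red [([297.3, 125.7], 649, [283, 111, 29, 30])]
 orange [([294.9, 251.5], [279, 238, 32, 28, 623])]
 white [([291.7, 97.1], [287, 95, 12, 6, 51]), ([318.0, 131.6], [314, 128, 8, 9, 46]), ([332.2, 178.7], [323, 152, 19, 54, 247]), ([226.0, 196.2], [213, 163, 30, 75, 204]), ([227.6, 178.0], [225, 175, 6, 7, 34]), ([330.3, 208.3], [327, 205, 7, 7, 34]), ([249.9, 234.7], [247, 232, 7, 6, 33]), ([301.9, 307.8], [284, 297, 35, 24, 160]), ([305.2, 315.9], [297, 311, 19, 12, 65]), ([282.9, 335.4], [277, 330, 13, 11, 39])]
ball [ 0.4442 -0.3504  0.1689] [0.0002 0.0005 0.0004]
red [ 0.28569898 -0.3131164   0.04      ]
now th 166.33848677888534 r 0.10754259621191967 tilt 0.4170205885147491 z pred 0.16617238449590901 [ 0.4442 -0.3504  0.1689]
goal th 166.5942446987586 tilt 0.41555448127852257 knob [ 0.44417636 -0.35088786  0.1662127 ]
green now []
```

```bash
python3 -c "
from workcell import bot
print(bot.finish_job())"
```

```text
the job is handed in; nothing more can be done
None
```

The stand is flat in the tray and released. By my measurement the lens is aimed at the middle of the red spool to about 0.3° in swivel and 0.1° in tilt. The job is handed in at about 19 s, and no verdict was shown.

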